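# Spin-check a welding turntable and stop it on its mark

## Task

Check that the welding turntable's bearing runs freely: with a fingertip give the disc a brisk flick anticlockwise (seen from above), strong enough that it spins on untouched and its red mark goes past the yellow pointer at least once. On a later pass brake it with a fingertip so that it stops with the red mark at the pointer, touching the spinning disc again only as the mark reaches the pointer, and then take your hand away, leaving the disc at rest there. Do not grip or lift the disc, and leave everything else on the bench where it is.

Things in the scene. Friction and masses are not known exactly. Their poses are not given: they have to be found in the camera images.
- turntable (a joint): turn of the disc on its bearing, rad. 0 and every 2 pi = red mark at the pointer; grows anticlockwise seen from above, counting on over the turns. Starts at rest between -4.6 and -1.3. Flicked to 3 rad/s the disc coasts for 10 to 17 s over several turns, slowing by itself; a fingertip pressing on it with a few newtons stops it almost at once and it stays where it is left
- spindle: origin: centre of the turntable disc on its top face, 80 mm above the bench, z up, x towards the pointer. Disc: bare aluminium, level, 240 mm across, 8 mm thick, about 1 kg, on a green stand fixed to the bench; it rests on its spindle and could be lifted off. Its outer band, 70 to 120 mm from the axis, is bare and flat
- stub (a point): top centre of the steel pipe stub (48 mm across, 45 mm high, on an 80 mm flange 6 mm thick) fixed in the middle of the disc
- stud0 (a point): middle (17 mm above the disc) of an upright brass stud, 14 mm thick, 34 mm high, fixed on the disc 58 mm from the axis, 60 degrees anticlockwise from the red mark; turns with the disc
- stud1 (a point): middle (17 mm above the disc) of an upright brass stud, 14 mm thick, 34 mm high, fixed on the disc 58 mm from the axis, 180 degrees anticlockwise from the red mark; turns with the disc
- stud2 (a point): middle (17 mm above the disc) of an upright brass stud, 14 mm thick, 34 mm high, fixed on the disc 58 mm from the axis, 300 degrees anticlockwise from the red mark; turns with the disc
- mark (a point): middle of the outer end of the red patch (38 mm long, 30 mm wide) painted on the disc's rim, at the disc's edge, on the top face, 120 mm from the axis; turns with the disc
- pointer (a point): tip of the fixed yellow pointer, 6 mm outside the disc's edge, 126 mm from the axis, level with the disc's top face. It stands on a yellow bracket that reaches 162 mm from the axis and no higher than the disc, somewhere on the side away from the robot
- jar: amber glass screw jar with a black lid, 52 mm across, 65 mm high, standing 170 mm from the turntable's axis on the pointer's left or right; loose bystander
- offcut: upright steel pipe offcut, 42 mm across, 60 mm high, standing 170 mm from the turntable's axis on the other side of the pointer; loose bystander
- grinder: red angle grinder, 290 mm long, 70 mm high, lying at the left; loose bystander
- hammer: hammer lying at the near left; loose bystander
- wrench: wrench lying at the right; loose bystander
- spray: blue spray can, 60 mm across, 170 mm high, standing at the far right; loose bystander
- plate: aluminium offcut plate 120 x 70 x 6 mm lying at the near right; loose bystander

How it is judged (in metres and radians):
On the way, in this order (a step that is already met when the one before it is completed fails the run):
1. the disc spins untouched at over 1 rad/s, its mark past the pointer once (joint above 1.0) (velocity of joint turntable above 1 rad/s and value of joint turntable above 1 rad and not (contact force between any of the fingers, the arm and spindle above 0.3 N)), for 0.1 s.
2. on a later pass a fingertip on the disc has stopped it with the red mark at the pointer (horizontal distance between mark and pointer below 0.02 m and velocity of joint turntable between -0.08 and 0.08 rad/s and contact force between the fingers and spindle above 0.3 N and value of joint turntable above 5 rad), for 0.15 s.
At the end, for the whole second after the job is handed in: The disc is at rest (below 0.08 rad/s) after more than one pass, seated on its spindle, with the middle of the red mark's outer end within 20 mm of the pointer's tip (seen from above), that is within about 9 degrees (horizontal distance between mark and pointer below 0.02 m and velocity of joint turntable between -0.08 and 0.08 rad/s and value of joint turntable above 5 rad and height (world z) of spindle below 0.085 m); the robot touches nothing.
It fails at once if after the first pass (joint above 1.5) the disc is touched while the mark is over 60 mm from the pointer (value of joint turntable above 1.5 rad and contact force between any of the fingers, the arm and spindle above 0.3 N and horizontal distance between mark and pointer above 0.06 m).
It fails at once if the turntable disc is lifted (5 mm) (height (world z) of spindle above 0.085 m).
It fails at once if a bystander is moved (20 mm) (distance of any of jar, offcut, grinder, hammer, wrench, spray, plate from where it was at the start of the episode above 0.02 m).
It also fails if it takes over 64 s, if anything falls off the work surface, if the arm or the gripper's body presses on something with over 40 N, if the wrist force passes 120 N, or if a joint passes its speed limit or range.

## Robot

A 6-joint arm with a two-finger parallel gripper is mounted at the origin on the work surface. World frame = base frame: x ahead of the robot, y to its left, z up, the work surface at z = 0. Lengths are in mm, angles in degrees, forces in N, time in s.
With the tool pointing down it reaches from about 350 to 850 mm from the base axis. Payload 8.1 kg.
Tool frame: the origin (TCP) lies at the very end of the fingers, on their centre line; the grasp point (between the pads) lies 19 mm behind it; z points along the fingers, y is the line along which they close (so a half turn about z gives the same grasp; the last joint's range is limited). The gripper opens to 85 mm and grips with 20 to 120 N. Pads are 22 mm wide; open, the fingers measure 114 mm over their backs; the gripper's body (76 mm by 85 mm) begins 54 mm behind the grasp point. The pads swing forward as they close: fully open they stand 13 mm farther back than shut.
Start: joints at [68.274, 7.471, 85.268, -0, 87.261, -4.893], TCP at [173.733, 574.301, 231.292] pointing down, gripper open.
Joint ranges: [-169.43, 169.43], [-51.17, 129.36], [1.28, 143.12], [-76.62, 256.62], [0, 156.53], [-152.29, 152.29]. Speed limits (degrees/s): [136.94, 136.94, 159.86, 180, 180, 180].

## Interface

Orientations are given as [roll, pitch, yaw] about the fixed x, y, z axes, in that order (R = Rz(yaw) Ry(pitch) Rx(roll)).
In Python, from bench import sense, eyes, job, models gives the robot as it stands. The module is installed in compiled form; this text tells all that it offers.
- The arm moves only by the tool apply_moves, never from a script. Its argument "rows" is a list of rows, each a list of 6 numbers: the shift along the tool's x, y, z in mm, then the turn, a rotation vector about the tool's x, y, z in rad. In form: [[dx, dy, dz, rx, ry, rz], ...]. A call has exactly 5 rows; each row shifts and turns the commanded pose from where the row before left it, along the tool's axes as they then stand; what a row does not reach is not made up. A row lasts 1/8 s, in which the tool goes at most 62.5 mm and 10.7 degrees, less where a joint would pass 70% of its speed; a pose out of reach is approached as far as the arm can. A call is refused whole if a number of a shift passes 62.5 or a number of a turn 0.188, either way. A call with a gripper value outside its range is refused whole. "fingers" is the finger opening in mm, from 0 to 85.4, set as the call begins (left out, the last holds). The fingers move at their own pace and stop on an object; "grip_force" is the grip in N (left out, the last holds). Time passes only in rows, so rows that do not move let the fingers close, or fill a call up. It gives the time, the measured TCP pose, the force, the opening and the grip force at its end, in the units of the state.
- sense(): the state, without advancing time (a new reading comes with each control period).
- eyes.snapshot(name): name is "scene" or "top"; returns (picture, depth): 384x512x3 uint8, red, green, blue; 384x512 float32, mm along the optical axis (not along the pixel's ray), 0 where there is no reading.
- eyes.get_calibration(name): a dict with "intrinsics" (3x3 intrinsics, pixels), "D" ([k1, k2, p1, p2, k3] as OpenCV has them; the pictures are not rectified), "R" (3x3) and "t" (3): a world point X has camera coordinates R X + t. Camera axes: x right, y down, z forward; pixel columns grow to the right and rows downward; lengths in mm; the calibration is good to about 2 mm. A picture is of the moment at which its call begins. get_calibration takes no time and is no camera call.
- job.hand_in(): hands the job in; it is judged then, once.
Trained networks look in the newest picture that a camera, given by its name, has taken for a name from the list of things; names that differ only in an ending like _2 or _b are one class to them, and where a whole thing is asked for, a point or a joint stands for the part that bears it (a point fixed in the world has none). Each returns a list of dicts, best first, with "confidence" (0 to 1); they miss things now and then, are a little off and sometimes report something else, mostly with a low value. They report only what shows in the picture. A call takes as long as a camera call.
- models.boxes_of(name, camera): "xyz" ([x, y, z] in mm, in world coordinates, good to about 4 mm: the middle of the surface that is visible of it).
- models.cut_out(name, camera): "pixels" (384x512 bool, what is visible of it).
- models.place_of(name, camera): "xyz" ([x, y, z] in mm, in world coordinates, good to about 4 mm: a listed point, or the origin of a listed thing).
The state is a dict: "time": time; "joint_pos": joint angles; "qd": joint speeds; "joint_efforts": joint torques, N m; "tool_pos": TCP position; "tcp_rot": TCP orientation; "ft_force": force on the tool from outside, world axes, zero at the start; "wrist_torque": the same for the moment, N m; "finger_gap": finger opening in mm; "grip_force": force on a finger pad.
Only numpy, scipy, OpenCV 4.12 (cv2) and the standard library are available. Lean on these libraries where they do the work, as an engineer would, in place of code of your own. Each camera call takes 0.05 s, during which the arm holds its last target. There are 200 camera calls.

## Working session

There is one attempt and no reset: what is moved stays moved. The work goes in short steps, Python scripts to look and compute and a tool call to move; the robot and the scene stay as the last step left them, time stands still between calls to the robot, and variables do not carry over. Pictures are saved under pics/ and viewed, at most 10 in all, crops included, and the job is handed in when it is done.

Besides the shell and the picture viewer there is one more tool, called after "Call:" by a JSON object that holds its "api" and its "payload". apply_moves: Moves the arm, as the interface text tells. Its arguments: {"type":"object","properties":{"rows":{"type":"array"},"fingers":{"type":"number"},"grip_force":{"type":"number"}},"required":["rows"]}

```bash
mkdir -p pics; python3 - <<'E'
from bench import sense, eyes, job, models
import cv2,numpy as np
s=sense();print(s['time'],s['tool_pos'],s['tcp_rot'],s['finger_gap'])
for c in("top","scene"):
    p,d=eyes.snapshot(c);cv2.imwrite(f"pics/{c}.png",p[:,:,::-1])
for n in["spindle","mark","pointer","stub","stud0","stud1","stud2","jar","offcut","spray"]:
    for c in ("top","scene"):
        r=models.place_of(n,c);print(n,c,[(np.round(q["xyz"]),round(q["confidence"],2)) for q in r[:2]])
print(sense()['time'])
E
```

```text
0.0 [173.50291607 573.79644617 230.25170029] [-1.79895609e+02 -9.03150952e-03  1.63167512e+02] 85.08301575276931
spindle top [(array([539., -54.,  84.]), 0.92)]
spindle scene [(array([536., -57.,  79.]), 0.66)]
mark top [(array([ 459., -140.,   82.]), 0.91)]
mark scene [(array([ 460., -141.,   78.]), 0.89)]
pointer top [(array([ 646., -114.,   79.]), 0.66)]
pointer scene [(array([ 652., -115.,   79.]), 0.89)]
stub top [(array([538., -53., 125.]), 0.59)]
stub scene [(array([539., -53., 129.]), 0.69)]
stud0 top [(array([483., -40.,  95.]), 0.89), (array([ 552., -107.,  100.]), 0.86)]
stud0 scene [(array([483., -39.,  96.]), 0.82), (array([575.,  -8.,  98.]), 0.7)]
stud1 top [(array([483., -40.,  95.]), 0.89), (array([ 552., -107.,  100.]), 0.86)]
stud1 scene [(array([483., -39.,  96.]), 0.82), (array([575.,  -8.,  98.]), 0.7)]
stud2 top [(array([483., -40.,  95.]), 0.89), (array([ 552., -107.,  100.]), 0.86)]
stud2 scene [(array([483., -39.,  96.]), 0.82), (array([575.,  -8.,  98.]), 0.7)]
jar top [(array([ 567., -215.,    2.]), 0.49)]
jar scene [(array([ 565., -218.,   -2.]), 0.72), (array([ 556., -105.,   95.]), 0.29)]
offcut top [(array([480., -42.,  95.]), 0.53), (array([697.,  11.,   7.]), 0.51)]
offcut scene [(array([696.,  12.,   1.]), 0.81)]
spray top [(array([ 660., -452.,    2.]), 0.58)]
spray scene [(array([ 663., -449.,   -3.]), 0.75)]
1.1
```

View pics/top.png

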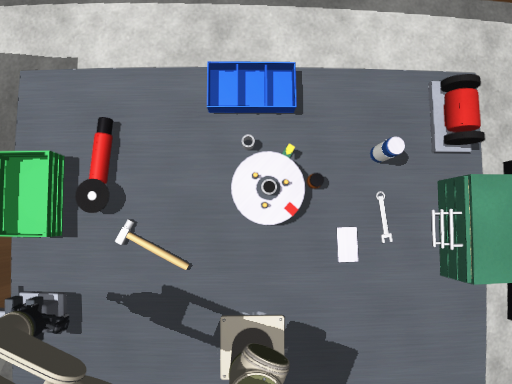

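View pics/scene.png

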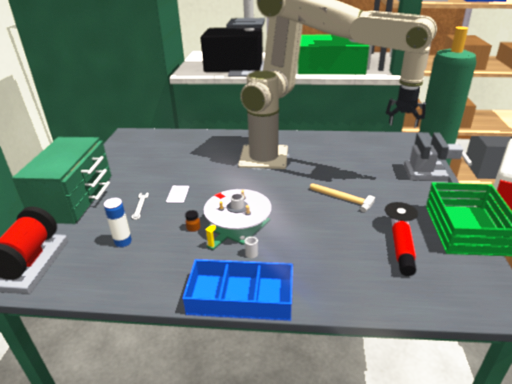

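Pictures: the top view shows the disc around pixel (269,188), the red mark at (291,209), the pointer at (290,149), the jar at (316,180) and the offcut at (249,142). The scene view looks from the far side. The networks agree: disc centre is about (538,-54), pointer bearing −28°, mark bearing −133°, so the joint is about −1.83.

I'll go above the braking spot (443,-54) first, turning the yaw to 90.

```bash
cat > h.py <<'E'
from bench import sense, eyes, job, models
import cv2,numpy as np
from scipy.spatial.transform import Rotation as Ro
C=np.array([538.,-54.]); PA=np.arctan2(-60.5,112)
def rows(goal,yaw,n,nt):
    """straight rows from the measured pose to goal, turning yaw in the first nt rows"""
    s=sense();p=s['tool_pos'];R=Ro.from_euler('xyz',s['tcp_rot'],degrees=True)
    dy=np.radians((yaw-s['tcp_rot'][2]+180)%360-180)
    for i in range(n):
        d=R.inv().apply((np.array(goal)-p)/n); r=-dy/nt if i<nt else 0
        print(np.round(d,1).tolist(),round(r,3)); R=R*Ro.from_rotvec([0,0,r])
def theta(cam):
    t=sense()['time'];im,_=eyes.snapshot(cam);c=eyes.get_calibration(cam)
    h=cv2.cvtColor(im,cv2.COLOR_RGB2HSV);m=((h[...,0]<8)|(h[...,0]>172))&(h[...,1]>150)&(h[...,2]>80)
    v,u=np.nonzero(m)
    if len(u)==0:return t,None,0
    q=cv2.undistortPoints(np.float64(np.c_[u,v])[:,None],c['intrinsics'],np.float64(c['D']))[:,0]
    R=np.array(c['R']);o=-R.T@c['t'];d=np.c_[q,np.ones(len(q))]@R
    P=o+d*((80-o[2])/d[:,2])[:,None];w=P[:,:2]-C
    r=np.hypot(*w.T);k=(r>75)&(r<125)
    if k.sum()<4:return t,None,int(k.sum())
    x=w[k].mean(0);return t,(np.arctan2(x[1],x[0])-PA+np.pi)%(2*np.pi)-np.pi,int(k.sum())
E
python3 -c "
from h import *
rows([443,-54,140],90,15,7)
print(theta('top'),theta('scene'))"
```

```text
[-29.3, -34.9, 6.1] 0.182
[-35.2, -29.0, 6.1] 0.182
[-39.8, -22.1, 6.1] 0.182
[-43.2, -14.5, 6.1] 0.182
[-45.1, -6.5, 6.1] 0.182
[-45.5, 1.8, 6.1] 0.182
[-44.4, 10.1, 6.1] 0.182
[-41.9, 18.0, 6.1] 0
[-41.9, 18.0, 6.1] 0
[-41.9, 18.0, 6.1] 0
[-41.9, 18.0, 6.1] 0
[-41.9, 18.0, 6.1] 0
[-41.9, 18.0, 6.1] 0
[-41.9, 18.0, 6.1] 0
[-41.9, 18.0, 6.1] 0
(1.1, np.float64(-1.8266528559714381), 91) (1.15, np.float64(-1.84068472437576), 27)
```

Call:
{"api": "apply_moves", "payload": {"rows": [[-29.3,-34.9,6,0,0,0.182],[-35.2,-29,6,0,0,0.182],[-39.8,-22.1,6,0,0,0.182],[-43.2,-14.5,6,0,0,0.182],[-45.1,-6.5,6,0,0,0.182]], "fingers": 0, "grip_force": 60}}

```text
time: 1.82
tool_pos: [264.1, 363.7, 201.3]
tcp_rot: [180.0, -0.0, 110.7]
ft_force: [1.3, 0.6, -0.8]
finger_gap: -0.4
grip_force: 0.0
```

Call:
{"api": "apply_moves", "payload": {"rows": [[-45.5,1.8,6,0,0,0.182],[-44.4,10.1,6,0,0,0.182],[-42,18,6,0,0,0],[-42,18,6,0,0,0],[-42,18,6,0,0,0]]}}

```text
time: 2.45
tool_pos: [354.7, 154.2, 171.4]
tcp_rot: [179.9, -0.0, 90.2]
ft_force: [-0.0, -0.2, 0.5]
finger_gap: -0.0
grip_force: 0.0
```

Call:
{"api": "apply_moves", "payload": {"rows": [[-42,18,6,0,0,0],[-42,18,6,0,0,0],[-42,18,6,0,0,0],[-42,18,6,0,0,0],[-42,18,6,0,0,0]]}}

```text
time: 3.08
tool_pos: [445.4, -55.8, 141.4]
tcp_rot: [179.9, 0.0, 90.2]
ft_force: [-0.7, 1.3, -0.6]
finger_gap: -0.1
grip_force: 0.0
```

Call:
{"api": "apply_moves", "payload": {"rows": [[0,0,0,0,0,0],[0,0,25,0,0,0],[0,0,20,0,0,0],[0,0,0,0,0,0],[0,0,0,0,0,0]]}}

```text
time: 3.7
tool_pos: [445.2, -53.8, 97.2]
tcp_rot: [179.9, 0.0, 90.2]
ft_force: [1.6, 0.0, 0.4]
finger_gap: 0.5
grip_force: 0.0
```

Call:
{"api": "apply_moves", "payload": {"rows": [[0,0,12,0,0,0],[0,0,3,0,0,0],[0,0,2,0,0,0],[0,0,0,0,0,0],[0,0,0,0,0,0]]}}

```text
time: 4.32
tool_pos: [445.0, -54.3, 79.5]
tcp_rot: [180.0, 0.0, 90.2]
ft_force: [-1.8, 0.2, 1.4]
finger_gap: -0.3
grip_force: 0.9
```

Call:
{"api": "apply_moves", "payload": {"rows": [[0,0,1,0,0,0],[0,0,0,0,0,0],[0,0,0,0,0,0],[0,0,0,0,0,0],[0,0,0,0,0,0]]}}

```text
time: 4.95
tool_pos: [445.1, -54.3, 78.6]
tcp_rot: [180.0, 0.0, 90.2]
ft_force: [-1.6, 0.3, 6.2]
finger_gap: 0.5
grip_force: 2.6
```

Call:
{"api": "apply_moves", "payload": {"rows": [[0,0,1,0,0,0],[0,0,0,0,0,0],[0,0,0,0,0,0],[0,0,0,0,0,0],[0,0,0,0,0,0]]}}

```text
time: 5.58
tool_pos: [445.1, -54.3, 77.9]
tcp_rot: [180.0, 0.0, 90.2]
ft_force: [-2.9, 0.6, 7.9]
finger_gap: 0.4
grip_force: 4.0
```

Call:
{"api": "apply_moves", "payload": {"rows": [[0,0,-55,0,0,0],[27,16,0,0,0,0],[27,17,0,0,0,0],[0,0,41,0,0,0],[0,0,0,0,0,0]]}}

```text
time: 6.2
tool_pos: [474.7, 0.5, 88.0]
tcp_rot: [-179.6, -0.0, 90.2]
ft_force: [-0.2, -0.5, -0.9]
finger_gap: 0.2
grip_force: 0.0
```

```bash
python3 -c "
from h import *
print(sense()['tool_pos'],theta('top'),theta('scene'))
p,d=eyes.snapshot('scene');cv2.imwrite('pics/s2.png',cv2.resize(p[150:300,140:340,::-1],None,fx=3,fy=3))"
```

```text
[474.67663267   0.54917103  87.95552173] (6.2, np.float64(-1.8576990179001471), 85) (6.25, np.float64(-1.8840139740354134), 32)
```

View pics/s2.png

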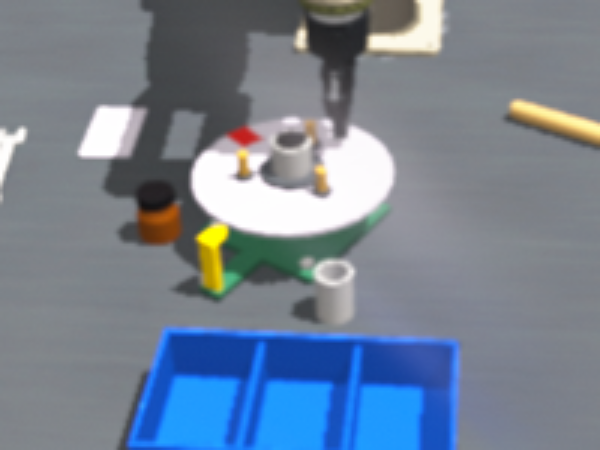

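The picture shows the closed fingers at (340,110), beside the near stud at (312,132), with the mark at (243,135). Next is the flick: a sweep towards −y, then a lift.

Call:
{"api": "apply_moves", "payload": {"rows": [[-8,0,0,0,0,0],[-14,0,0,0,0,0],[-18,0,0,0,0,0],[-20,0,0,0,0,0],[0,-10,-60,0,0,0]]}}

```text
time: 6.98
tool_pos: [464.1, -61.8, 147.0]
tcp_rot: [-179.4, -0.1, 90.0]
ft_force: [1.2, -0.1, 0.4]
finger_gap: -0.1
grip_force: 0.0
```

```bash
cat > m.py <<'E'
from h import *
import sys
for i in range(int(sys.argv[1])):
    for c in('scene','top'):
        t,a,n=theta(c);print(c,round(t,3),a if a is None else round(float(a),3),n)
        if a is not None: open('log.txt','a').write(f'{c} {t} {a}\n')
print(sense()['tool_pos'],sense()['time'])
E
python3 m.py 3
```

```text
scene 6.975 -0.733 35
top 7.025 -0.574 86
scene 7.075 -0.421 41
top 7.125 -0.28 86
scene 7.175 -0.124 43
top 7.225 0.02 82
[467.45439086 -60.8797358  150.82100417] 7.275
```

Call:
{"api": "apply_moves", "payload": {"rows": [[7,-22,0,0,0,0],[0,0,20,0,0,0],[0,0,20,0,0,0],[0,0,0,0,0,0],[0,0,0,0,0,0]]}}

```text
time: 7.9
tool_pos: [445.7, -53.3, 111.3]
tcp_rot: [-180.0, -0.0, 90.2]
ft_force: [0.6, -1.3, 0.3]
finger_gap: 0.2
grip_force: 0.0
```

```bash
python3 m.py 5; python3 -c "
from h import *
for i in range(6):
    print(sense()['tool_pos']); eyes.snapshot('top')"
```

```text
scene 7.9 1.869 20
top 7.95 1.985 83
scene 8.0 2.126 16
top 8.05 2.237 83
scene 8.1 2.378 16
top 8.15 2.489 82
scene 8.2 2.621 18
top 8.25 2.731 84
scene 8.3 2.852 14
top 8.35 2.938 48
[445.89505887 -53.20400756 111.45703737] 8.4
[445.89505887 -53.20400756 111.45703737]
[445.83769631 -53.20220213 111.39006196]
[445.83483026 -53.17639904 111.3620953 ]
[445.77849102 -53.18793486 111.29149308]
[445.82599121 -53.20316858 111.33397386]
[445.7976382  -53.16955905 111.29550435]
```

Call:
{"api": "apply_moves", "payload": {"rows": [[0,0,18,0,0,0],[0,0,0,0,0,0],[0,0,0,0,0,0],[0,0,0,0,0,0],[0,0,0,0,0,0]]}}

```text
time: 9.32
tool_pos: [446.2, -53.3, 93.8]
tcp_rot: [180.0, 0.0, 90.2]
ft_force: [0.4, -0.5, -0.5]
finger_gap: 0.1
grip_force: 0.0
```

```bash
python3 m.py 4; cat > fit.py <<'E'
import numpy as np
from scipy.optimize import least_squares
from scipy.integrate import solve_ivp
L=[l.split() for l in open('log.txt')];t=np.array([float(l[1]) for l in L]);a=np.array([float(l[2]) for l in L])
c=np.array([l[0]=='top' for l in L])
def sim(p,T):  # dw=-(k+b w)
    th0,w0,k,b=p[:4];b=max(b,1e-6);s=T-t[0]
    ts=np.log(1+b*w0/k)/b; s=np.minimum(s,ts)
    return th0-k/b*s+(w0+k/b)*(1-np.exp(-b*s))/b
def res(p):
    e=a-sim(p,t)-np.where(c,p[4],0);e=(e+np.pi)%(2*np.pi)-np.pi
    return np.r_[e/.02,(p[2]-.1)/.2,(p[3]-.1)/.2]
r=least_squares(res,[a[0],2.9,.15,.1,0],bounds=([-9,1,.005,1e-5,-.3],[9,6,1,1,.3]),loss='soft_l1')
p=r.x;print('fit',p.round(3),'rms',np.sqrt(np.mean((res(p)[:-2]*.02)**2)))
T=np.arange(t[0],60,.005);S=sim(p,T);W=np.gradient(S,T);print('now',sim(p,t[-1:]),'final',S[-1])
for k in range(1,6):
    i=np.searchsorted(S,2*np.pi*k)
    if i<len(S):print(k,'pass t=%.3f w=%.3f'%(T[i],W[i]))
E
python3 fit.py
```

```text
scene 9.325 -1.171 34
top 9.375 -1.058 78
scene 9.425 -0.974 38
top 9.475 -0.862 88
scene 9.525 -0.775 35
top 9.575 -0.671 88
scene 9.625 -0.573 38
top 9.675 -0.482 89
[445.80030731 -53.19027143  93.303664  ] 9.725
fit [-7.210e-01  3.015e+00  5.900e-02  1.480e-01 -3.000e-03] rms 0.00965135335619103
now [5.80255374] final 13.896715536390293
1 pass t=9.940 w=1.804
2 pass t=15.750 w=0.535
```

Step 1 should be met: 3 rad/s, untouched. The fit puts the mark at the pointer at t=9.94 with 1.8 rad/s. A further pass isn't certain to be reached, so I brake on this one.

Call:
{"api": "apply_moves", "payload": {"rows": [[0,0,12.5,0,0,0],[0,0,4.5,0,0,0],[0,0,0,0,0,0],[0,0,0,0,0,0],[0,0,0,0,0,0]]}}

```text
time: 10.35
tool_pos: [446.1, -53.4, 76.9]
tcp_rot: [180.0, 0.0, 90.2]
ft_force: [-4.6, -0.3, 12.6]
finger_gap: 0.1
grip_force: 5.9
```

```bash
python3 m.py 3; python3 -c "
from h import *
s=sense();print(s['ft_force'])
p=eyes.snapshot('scene')[0];cv2.imwrite('pics/s3.png',cv2.resize(p[170:270,170:290,::-1],None,fx=5,fy=5))
for n in('mark','pointer'):print(n,[models.place_of(n,'scene')[:1]])
"
```

```text
scene 10.35 -0.098 44
top 10.4 -0.103 86
scene 10.45 -0.098 44
top 10.5 -0.103 86
scene 10.55 -0.098 44
top 10.6 -0.103 86
[446.0824787  -53.40168095  76.90755955] 10.65
[-4.13729919 -0.89935379 11.72791155]
mark [[{'xyz': [637.8, -123.3, 78.8], 'confidence': 0.91}]]
pointer [[{'xyz': [651.3, -117.8, 80.7], 'confidence': 0.63}]]
```

View pics/s3.png

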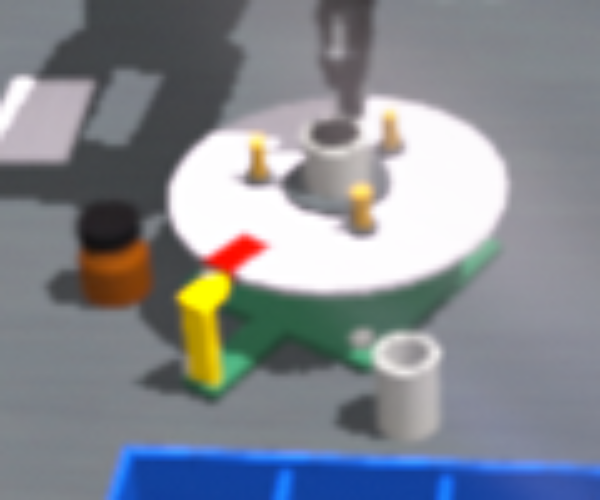

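The scene crop shows the red mark at (237,255), just short of the pointer tip at (222,283). That is −0.1 rad, about 14 mm off, which is inside tolerance. I'll drag the pressed fingertip a few mm anticlockwise for margin.

Call:
{"api": "apply_moves", "payload": {"rows": [[-2,0,0,0,0,0],[-2,0,0,0,0,0],[-2,0,0,0,0,0],[-1.5,0,0,0,0,0],[0,0,0,0,0,0]]}}

```text
time: 11.42
tool_pos: [446.8, -61.0, 77.2]
tcp_rot: [179.9, 0.0, 90.2]
ft_force: [-1.4, 0.7, 10.1]
finger_gap: 0.0
grip_force: 5.4
```

Call:
{"api": "apply_moves", "payload": {"rows": [[0,0,0,0,0,0],[0,0,0,0,0,0],[0,0,0,0,0,0],[0,0,0,0,0,0],[0,0,0,0,0,0]]}}

```text
time: 12.05
tool_pos: [446.8, -60.9, 77.2]
tcp_rot: [179.9, 0.0, 90.2]
ft_force: [-2.6, 0.3, 10.7]
finger_gap: -0.2
grip_force: 5.4
```

```bash
python3 m.py 2; python3 -c "
from h import *
print(sense()['ft_force'])"
```

```text
scene 12.05 -0.014 46
top 12.1 -0.017 87
scene 12.15 -0.014 46
top 12.2 -0.017 87
[446.81420124 -60.93155547  77.22702477] 12.25
[-1.59311373  0.53495375 11.30628318]
```

Centred. Now lift straight up and check.

Call:
{"api": "apply_moves", "payload": {"rows": [[0,0,-8,0,0,0],[0,0,-30,0,0,0],[0,0,-40,0,0,0],[0,-20,-20,0,0,0],[0,0,0,0,0,0]]}}

```text
time: 12.88
tool_pos: [426.2, -61.0, 175.4]
tcp_rot: [179.9, 0.0, 90.2]
ft_force: [0.3, 0.3, -0.2]
finger_gap: 0.1
grip_force: 0.0
```

```bash
python3 m.py 3
```

```text
scene 12.875 -0.021 45
top 12.925 -0.027 86
scene 12.975 -0.021 45
top 13.025 -0.027 86
scene 13.075 -0.021 45
top 13.125 -0.027 86
[425.35646504 -60.53443354 172.90005626] 13.175
```

```bash
python3 -c "
from bench import job
print(job.hand_in())"
```

```text
the job is handed in; nothing more can be done
None
```

I flicked the disc to about 3 rad/s, its mark passed the pointer once untouched, I braked it on the next pass, nudged it about 5° into line with the fingertip still on it, and handed in with the disc at rest, the mark about 0.02 rad from the pointer and the arm clear; no verdict came back.

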